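# Slide a metal sample under the spring flap of its holding nest

### The job

Press the orange tab of the holding nest down with one fingertip so that its blue spring flap swings open, and keep it down while the other fingertip pushes the dark metal sample along the lane, under the raised flap, gently until it is fully home at the backstop. Then let go of the tab so that the flap springs down onto the sample and clamps it, and move clear. Only push the sample, never grip, lift, tip or ram it, and leave the other things on the bench where they are.

Things in the scene. Friction and masses are not known exactly. Their poses are not given: they have to be found in the camera images.
- nest: Fixed holding nest: grey base 190 x 140 x 6 mm (x -142 to +48, y -36 to +104 mm). Origin at bench level on the lane's centre line, below the blue flap's front edge; x points along the lane to the backstop, y to the orange tab, z up. Heights here are above the bench. The sample stands on the base (6 mm) between two slick white rails: inner faces at y = -22 and +22 mm, tops at 16 mm.
- home (a point): Centre of the sample's underside when fully home: nest x = +16 mm, y = 0, height 6 mm. The backstop's face is at nest x = +36 mm, its top at 24 mm. A sample at home still sticks out 4 mm in front of the flap, so no finger need go under the flap.
- hinge (a point): Point on the hinge axis of flap and tab above the nest's x = 0: nest y = +40 mm, height 32.5 mm; the axis runs along nest x, on small posts at nest x = -136 and +42 mm, 40 mm high. The blue flap is a plate 40 mm along x (0 to +40 mm) and 3 mm thick that reaches over the lane to nest y = -13 mm; shut it is level, underside at 31 mm, and bars the sample (top at 37 mm).
- flap (a joint): Hinge of blue flap and orange tab, one rocker (rad): 0 = shut by its spring, 0.70 = fully open (hard stop, free edge 67 mm high). From 0.36 the flap clears the sample. Let go with the sample home, it rests on the sample at 0.22 to 0.36. Pressing takes about 2 to 4 N, 30 mm from the hinge.
- tab (a point): Mid-top of the orange tab, moves with it: 30 mm out from the hinge, nest x = -62 mm. Tab: 134 mm along the lane (nest x -129 to +5 mm), 46 mm wide from the hinge, so a fingertip can slide on it beside the lane all the way. Shut it slopes up outward (0.30 rad), this point at nest y = +68 mm, 43 mm high; pressed down it opens the flap: 32 mm high at joint 0.36, 28 at 0.50, 25 at 0.60, 22 at 0.70.
- disc: The sample: a dark grey metal cylinder 40 mm in diameter, 31 mm high, about 0.3 kg, standing loose in the lane in front of the flap (centre 40 to 75 mm before the flap's front edge). Origin at the centre of its underside, 6 mm above the bench; z is its axis.
- pale_disc_a: Bystander: pale metal cylinder 37 mm in diameter, 32 mm high, origin at the centre of its underside.
- pale_disc_b: Bystander: pale metal cylinder 39 mm in diameter, 30 mm high, origin at the centre of its underside.
- jar: Bystander: white screw-cap tube 36 mm in diameter, 69 mm high, origin at the centre of its underside.
- clamp_key: Bystander: flat dark key with a pale knob, 34 x 78 x 18 mm, origin at the centre of its underside.
- pen: Bystander: white marker with black cap, 16 x 130 x 16 mm, origin at the centre of its underside.
- gauge: Bystander: steel caliper, 52 x 163 x 11 mm, origin at the centre of its underside.
Things that resemble listed ones, but are neither listed nor needed, are in the scene too. Leave any green or turquoise look-alike of the disc alone.

How it is judged (in metres and radians):
On the way, in this order (a step that is already met when the one before it is completed fails the run):
1. the flap is held open with a finger, the sample still in front of it (value of joint flap above 0.36 rad and contact force between the fingers and flap above 0.3 N and x of disc in the frame of nest below -0.022 m), for 0.2 s.
2. the sample is home under the flap while a finger still holds the flap open (value of joint flap above 0.36 rad and contact force between the fingers and flap above 0.3 N and x of disc in the frame of nest above 0.011 m), for 0.1 s.
At the end, for the whole second after the job is handed in: The sample stands flat in the lane, at rest, at most 5 mm short of the backstop, and the released flap rests on it and presses it down (more than 0.5 N, joint 0.18 to 0.40 rad) (x of disc in the frame of nest above 0.011 m and z of disc in the frame of nest below 0.009 m and angle between disc's own z axis and vertical below 0.1 rad and linear speed of disc below 0.01 m/s and value of joint flap between 0.18 and 0.4 rad and contact force between disc and flap above 0.5 N); the robot touches nothing.
It fails at once if the sample is lifted more than 8 mm off the nest (z of disc in the frame of nest above 0.014 m).
It fails at once if the sample is tipped by more than 0.3 rad (angle between disc's own z axis and vertical above 0.3 rad).
It fails at once if the sample is squeezed or rammed by the fingers with more than 35 N (contact force between the fingers and disc above 35 N).
It fails at once if a bystander is moved by more than 15 mm (distance of any of pale_disc_a, pale_disc_b, jar, clamp_key, pen, gauge from where it was at the start of the episode above 0.015 m).
It also fails if it takes over 40 s, if anything falls off the work surface, if the arm or the gripper's body presses on something with over 40 N, if the wrist force passes 120 N, or if a joint passes its speed limit or range.

### The arm

A 6-joint arm with a two-finger parallel gripper is mounted at the origin on a cart in front of the work surface, level with it; the furniture and walls round the work are solid. World frame = base frame: x ahead of the robot, y to its left, z up, the work surface at z = 0. Lengths are in mm, angles in rad, forces in N, time in s.
With the tool pointing down it reaches from about 350 to 975 mm from the base axis. Payload 7.1 kg.
Tool frame: the origin (TCP) lies at the very end of the fingers, on their centre line; the grasp point (between the pads) lies 19 mm behind it; z points along the fingers, y is the direction in which the jaws open and shut (so a half turn about z gives the same grasp; the last joint's range is limited). The gripper opens to 88 mm and grips with 3 to 60 N. Pads are 20 mm wide; open, the fingers measure 115 mm over their backs; the gripper's body (75 mm by 178 mm) begins 61 mm behind the grasp point.
Start: joints at [1.135, 0.423, 1.63, -0, 1.089, -0.019], TCP at [252.99, 571.49, 222.675] pointing down, gripper open.
Joint ranges: [-3, 3], [-0.9, 2.11], [0.09, 2.58], [-1.31, 4.45], [0.11, 2.69], [-2.54, 2.54]. Speed limits (rad/s): [2.39, 2.39, 3.01, 3.14, 3.14, 3.14].

### API

Orientations are given as a rotation vector (axis times angle).
In Python, from workcell import readout, imaging, close_job gives the robot as it stands.
- The arm moves only by the tool carry_out, never from a script. Its argument "rows" is a list of rows, each a list of 3 entries, a list of its own where there are three numbers: the shift along the tool's x, y, z in m, then the turn, a rotation vector about the tool's x, y, z in rad, then the closure, from 0 (fully open) to 1 (shut). In form: [[[dx, dy, dz], [wx, wy, wz], hand], ...]. A call has 1 to 12 rows; each row shifts and turns the commanded pose from where the row before left it, along the tool's axes as they then stand; what a row does not reach is not made up. A row lasts 1/12 s, in which the tool goes at most 41.7 mm and 7.16 degrees, less where a joint would pass 70% of its speed; a pose out of reach is approached as far as the arm can. A call with a gripper value outside its range is refused whole. The fingers move at their own pace and stop on an object; the grip force is fixed at half the most. Time passes only in rows, so rows that do not move let the fingers close. It gives the time, the measured TCP pose, the force and the opening at its end, in the units of the state.
- readout.get_obs(): the state, without advancing time (a new reading comes with each control period).
- imaging.get_image(name): name is "side" or "top" or "wrist"; returns the picture (480x640x3 uint8, red, green, blue); there is no depth.
- imaging.camera_params(name): a dict with "fx", "fy", "cx", "cy" (pixels), "rvec" (rotation vector, rad) and "tvec" (3), from world to camera coordinates, as OpenCV has them; the wrist camera has in their place "T_tool_cam" (4x4, takes a point from camera to tool coordinates, whose origin is the TCP and whose axes are the flange's). Camera axes: x right, y down, z forward; pixel columns grow to the right and rows downward; lengths in mm; the calibration is good to about 2 mm. A picture is of the moment at which its call begins: read the wrist's pose just before it. camera_params takes no time and is no camera call.
- close_job(): hands the job in, once; it reports no verdict.
The state is a dict: "t": time; "qpos": joint angles; "qvel": joint speeds; "joint_torque": joint torques, N m; "ee_pos": TCP position; "orientation": TCP orientation; "ft_force": force on the tool from outside, world axes, zero at the start; "moment": the same for the moment, N m; "width": finger opening in mm.
Only numpy, scipy, OpenCV 4.12 (cv2) and the standard library are available. Lean on these libraries where they do the work, as an engineer would, in place of code of your own. Each camera call takes 0.05 s, during which the arm holds its last target.

## Working session

There is one attempt and no reset: what is moved stays moved. The work goes in short steps, Python scripts to look and compute and a tool call to move; the robot and the scene stay as the last step left them, time stands still between calls to the robot, and variables do not carry over. Pictures are saved under pics/ and viewed, and the job is handed in when it is done.

Besides the shell and the picture viewer there is one more tool, called after "Emit:" as a command line: name --argument value ..., lists and objects as JSON in quotes. carry_out: Moves the arm, as the interface text tells. Its arguments: {"type":"object","properties":{"rows":{"type":"array","items":{"type":"array"}}},"required":["rows"]}

```bash
mkdir -p pics; ls; python3 - <<'E'
from workcell import readout, imaging
import cv2
o=readout.get_obs(); print(o)
for n in ["side","top","wrist"]:
    im=imaging.get_image(n); cv2.imwrite(f"pics/{n}0.png",im[:,:,::-1]); print(n,imaging.camera_params(n))
E
```

```text
pics
{'t': 0.0, 'qpos': array([ 1.13500704e+00,  4.23831544e-01,  1.63067549e+00, -2.28620022e-05,
        1.08858576e+00, -1.89924496e-02]), 'qvel': array([-0.00011036,  0.00074045, -0.00036634, -0.00014   , -0.00129765,
        0.00017595]), 'joint_torque': array([-5.18126963e-04, -5.44626045e+01, -2.73659492e+01,  6.43709418e-02,
        2.27423193e-02, -1.05773036e-04]), 'ee_pos': array([252.76849723, 571.00896717, 221.91319602]), 'orientation': array([-6.49891897e-01, -3.07331072e+00,  2.30269527e-03]), 'ft_force': array([0.03983727, 0.75835588, 0.8426513 ]), 'moment': array([-0.04058242,  0.06167876,  0.01738213]), 'width': 87.86558248975808}
side {'fx': 556.1420172848243, 'fy': 556.1420172848243, 'cx': 315.7873606922028, 'cy': 244.29024891150087, 'rvec': array([ 2.07320536, -0.58262985,  0.32967667]), 'tvec': array([-457.91606461,  231.46925448, 1122.0366176 ])}
top {'fx': 588.7949251189539, 'fy': 588.7949251189539, 'cx': 315.0630617917552, 'cy': 241.95456927801672, 'rvec': array([ 2.1319618 , -2.17695369,  0.12579505]), 'tvec': array([  39.47089267,  538.56400799, 1113.49704438])}
wrist {'fx': 341.066967626576, 'fy': 341.066967626576, 'cx': 322.70137696723344, 'cy': 244.72496236472116, 'T_tool_cam': array([[ 7.76322453e-05, -9.70409660e-01, -2.41464460e-01,
         6.65055990e+01],
       [ 9.99999535e-01,  3.07489641e-04, -9.14249284e-04,
         6.70583836e-02],
       [ 9.61444157e-04, -2.41464276e-01,  9.70409233e-01,
        -1.61565322e+02],
       [ 0.00000000e+00,  0.00000000e+00,  0.00000000e+00,
         1.00000000e+00]])}
```

View pics/side0.png

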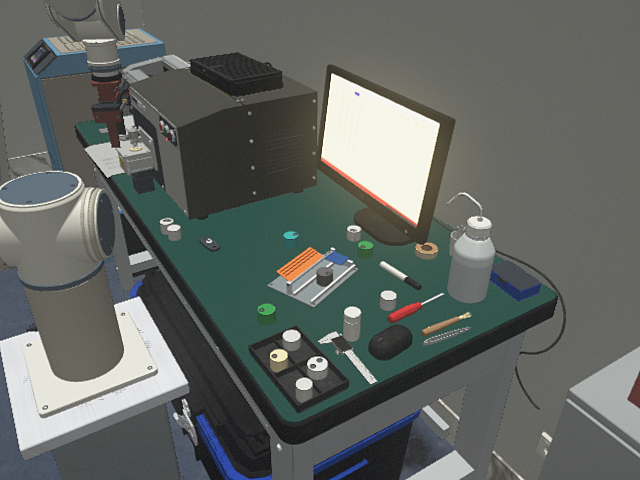

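View pics/top0.png

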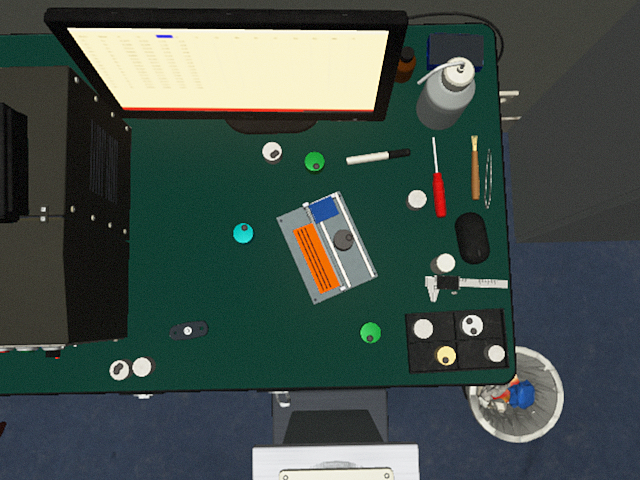

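View pics/wrist0.png

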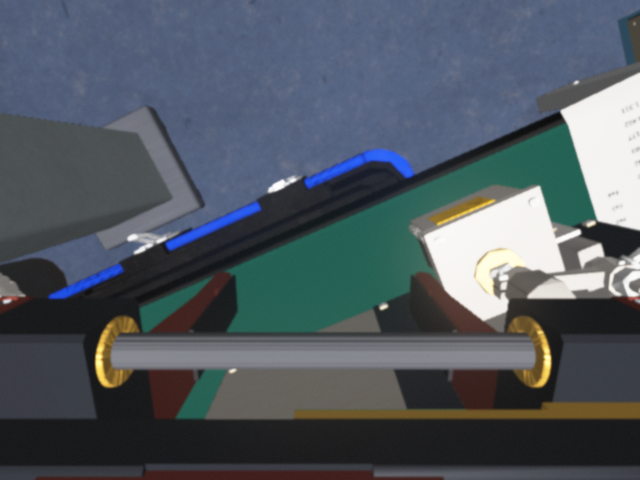

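The top view shows the nest: blue flap near (325,209), orange tab near (317,258), and the dark grey disc at (344,240). I'll enlarge it to measure.

```bash
python3 - <<'E'
import cv2
im=cv2.imread("pics/top0.png"); c=im[180:315,260:395]; cv2.imwrite("pics/topc.png",cv2.resize(c,None,fx=4.4,fy=4.4,interpolation=cv2.INTER_CUBIC))
im=cv2.imread("pics/side0.png"); c=im[235:315,255:375]; cv2.imwrite("pics/sidec.png",cv2.resize(c,None,fx=6,fy=6,interpolation=cv2.INTER_CUBIC))
E
```

```text
(no output)
```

View pics/topc.png

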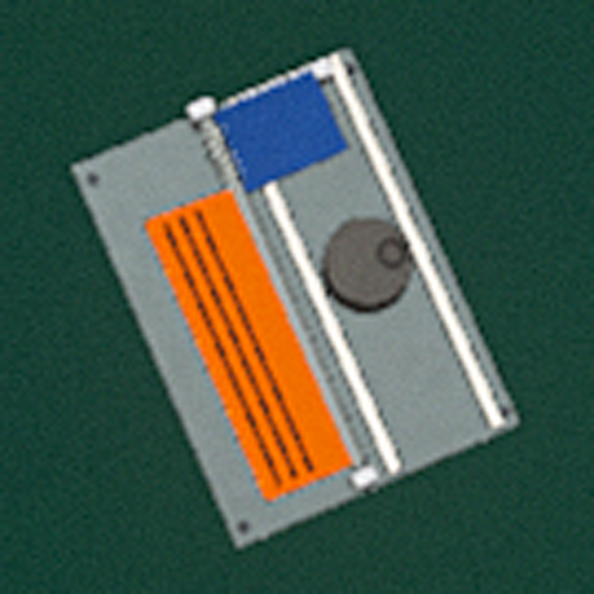

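View pics/sidec.png

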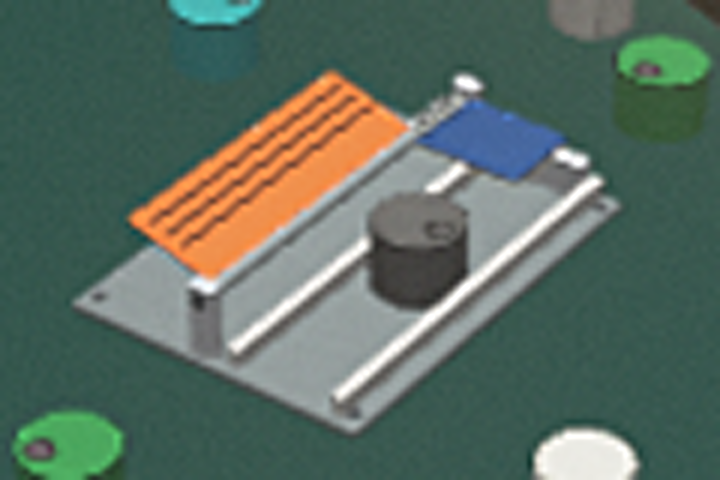

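```bash
cat > h.py <<'E'
import numpy as np, cv2
from workcell import readout, imaging
from scipy.spatial.transform import Rotation as R
from scipy.optimize import least_squares
P={n:imaging.camera_params(n) for n in("side","top")}
def proj(n,X):
    p=P[n]; K=np.array([[p['fx'],0,p['cx']],[0,p['fy'],p['cy']],[0,0,1]])
    return cv2.projectPoints(np.float64(X).reshape(-1,3),p['rvec'],p['tvec'],K,None)[0].reshape(-1,2)
def ray(n,uv,z):
    p=P[n]; Rm=R.from_rotvec(p['rvec']).as_matrix(); c=-Rm.T@p['tvec']
    d=Rm.T@np.array([(uv[0]-p['cx'])/p['fx'],(uv[1]-p['cy'])/p['fy'],1]); return c+d*(z-c[2])/d[2]
E
python3 - <<'E'
from h import *
nt=np.array([[48,104,6],[48,-36,6],[-142,-36,6],[-142,104,6.]])
ut=np.array([[72,165],[347,50],[518,423],[238,548]])/4.4+[260,180]-0.4
ns=np.array([[-142,104,6],[-142,-36,6],[48,-36,6.]])
us=np.array([[75,303],[355,433],[620,205]])/6+[255,235]-0.4
def w(p,n): 
    c,s=np.cos(p[2]),np.sin(p[2]); return np.c_[p[0]+c*n[:,0]-s*n[:,1],p[1]+s*n[:,0]+c*n[:,1],n[:,2]]
for lab,wt,ws in(("both",1,1),("top",1,0),("side",0,1)):
    f=lambda p:np.r_[wt*(proj("top",w(p,nt))-ut).ravel(),ws*(proj("side",w(p,ns))-us).ravel()]
    r=least_squares(f,[600,0,.4],x_scale=[100,100,1]); print(lab,r.x,np.round(r.fun,1))
    if lab=="both":p=r.x
c,s=np.cos(p[2]),np.sin(p[2])
def ton(X): d=X[:2]-p[:2]; return [c*d[0]+s*d[1],-s*d[0]+c*d[1]]
print("disc top",ton(ray("top",np.array([368,260])/4.4+[260,180]-.4,37)),"side",ton(ray("side",np.array([418,222])/6+[255,235]-.4,37)))
for nm,uv,z in [("cyan",(243,232),30),("green",(314,160),30),("green2",(371,331),30),("paleL",(272,151),30),("pale",(417,199),30),("jar",(445,263),69),("pen",(378,157),10),("monitorbase",(270,130),0),("monbot",(380,118),80),("box",(130,240),200)]: X=ray("top",uv,z); print(nm,np.round(X),np.round(ton(X)))
E
```

```text
both [ 5.89635417e+02 -7.90729001e+00  3.94354805e-01] [-0.4  0.3  0.9 -1.3  1.1  0.1  0.   0.4 -1.1 -0.8 -0.4 -0.7  0.1 -1.2]
top [ 5.89439634e+02 -7.18951761e+00  3.92551369e-01] [-0.7  0.3  0.6 -1.2  0.7  0.3 -0.5  0.5 -0.  -0.  -0.  -0.  -0.  -0. ]
side [ 5.88886949e+02 -1.11661103e+01  3.94922041e-01] [ 0.   0.   0.  -0.   0.   0.   0.   0.  -0.7  0.   0.1  0.2  0.6 -0.5]
disc top [np.float64(-49.29412473884604), np.float64(0.22024054294783468)] side [np.float64(-52.646051236531704), np.float64(-2.840010296704399)]
cyan [562. 169.  30.] [ 43. 174.]
green [704.  27.  30.] [119. -12.]
green2 [365. -75.  30.] [-233.   24.]
paleL [724. 110.  30.] [170.  57.]
pale [ 621. -174.   30.] [ -35. -165.]
jar [ 490. -215.   69.] [-172. -153.]
pen [ 713. -102.   10.] [  77. -134.]
monitorbase [777. 116.   0.] [221.  43.]
monbot [ 770. -101.   80.] [ 131. -156.]
box [528. 336. 200.] [ 76. 341.]
```

```bash
python3 - <<'E'
from h import *
for uv,z in [((200,215),0),((316,188),0)]: print("side",uv,np.round(ray("side",uv,z)))
for uv,z in [((128,338),0),((130,128),0),((65,340),300),((65,340),200)]: print("top",uv,z,np.round(ray("top",uv,z)))
# tool axes now
o=readout.get_obs(); print(R.from_rotvec(o['orientation']).as_matrix().round(3))
print(proj("top",o['ee_pos']),proj("side",o['ee_pos']))
for n in("side",): print(-R.from_rotvec(P[n]['rvec']).as_matrix().T@P[n]['tvec'])
E
```

```text
side (200, 215) [413. 443.   0.]
side (316, 188) [796. 419.   0.]
top (128, 338) 0 [361. 401.   0.]
top (130, 128) 0 [788. 405.   0.]
top (65, 340) 300 [369. 396. 300.]
top (65, 340) 200 [366. 439. 200.]
[[-0.914  0.405 -0.001]
 [ 0.405  0.914 -0.001]
 [ 0.    -0.001 -1.   ]]
[[-26.80312683 414.99084494]] [[118.80686243 139.392327  ]]
[ -46.39270287 -938.97445159  799.00313241]
```

```bash
python3 - <<'E'
import cv2
im=cv2.imread("pics/side0.png"); c=im[0:240,0:330]; cv2.imwrite("pics/sidec2.png",cv2.resize(c,None,fx=2.4,fy=2.4,interpolation=cv2.INTER_CUBIC))
E
```

```text
(no output)
```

View pics/sidec2.png

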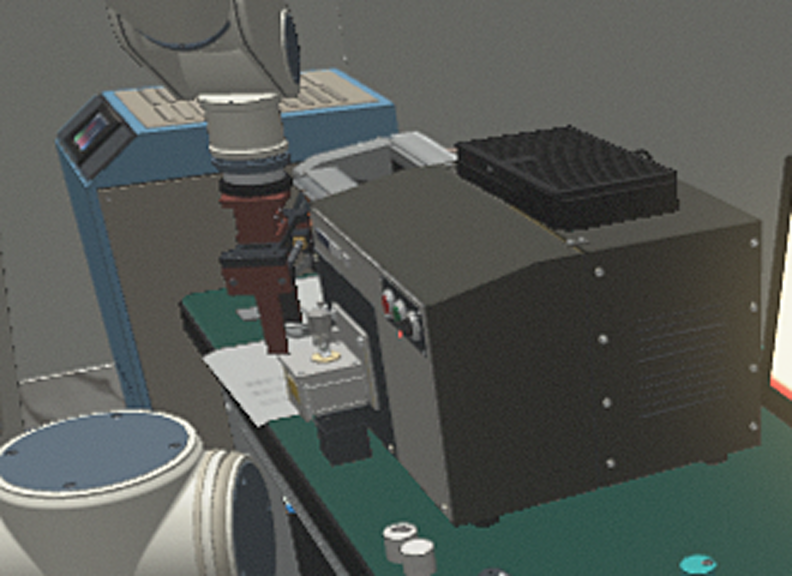

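Retracting toward the base first, to clear the black instrument box on the way to the nest.

Emit:
carry_out --rows '[[[0,-0.015,0],[0,0,0],0],[[0,-0.03,0],[0,0,0],0],[[0,-0.035,0],[0,0,0],0],[[0,-0.035,0],[0,0,0],0.1],[[0,-0.035,0],[0,0,0],0.2],[[0,-0.035,0],[0,0,0],0.34],[[0,-0.03,0],[0,0,0],0.34],[[0,-0.015,0],[0,0,0],0.34],[[0,0,0],[0,0,0],0.34]]'

```text
t: 0.9
ee_pos: [158.4, 357.9, 222.3]
orientation: [-0.65, -3.073, 0.004]
ft_force: [-0.1, 0.0, 0.2]
width: 58.1
```

Emit:
carry_out --rows '[[[-0.0195,-0.001,0],[0,0,0.05],0.34],[[-0.039,-0.002,0],[0,0,0.1],0.34],[[-0.039,-0.002,0],[0,0,0.1],0.34],[[-0.039,-0.002,0],[0,0,0.1],0.34],[[-0.039,-0.002,0],[0,0,0.1],0.34],[[-0.039,-0.002,0],[0,0,0.1],0.34],[[-0.039,-0.002,0],[0,0,0.1],0.34],[[-0.039,-0.002,0],[0,0,0.1],0.34],[[-0.039,-0.002,0],[0,0,0.1],0.34],[[-0.039,-0.002,0],[0,0,0.1],0.34],[[-0.039,-0.002,0],[0,0,0.1],0.34],[[-0.0195,-0.001,0],[0,0,0.05],0.34]]'

```text
t: 1.9
ee_pos: [392.8, 21.2, 223.0]
orientation: [2.168, 2.272, 0.001]
ft_force: [-0.7, -0.1, -0.1]
width: 58.0
```

```bash
cat >> h.py <<'E'
N0=np.array([589.5,-8.,0]); YAW=0.394
RN=R.from_euler('z',YAW)
def tgt(tx=0.0,ty=0.0):
    base=R.from_matrix(np.c_[[1,0,0],[0,-1,0],[0,0,-1]])  # tool x=nx, y=-ny, z down (nest frame)
    return RN*base*R.from_rotvec([tx,0,0])*R.from_rotvec([0,ty,0])
def plan(nxyz,tx=0.,ty=0.):
    """shift (tool axes now, mm) and rotvec (tool axes) to target nest coords"""
    o=readout.get_obs(); Rc=R.from_rotvec(o['orientation']); 
    w=N0+RN.apply(np.array(nxyz,float)); d=w-o['ee_pos']
    print("t",round(o['t'],2),"nest now",np.round(RN.inv().apply(o['ee_pos']-N0),1),"ft nest",np.round(RN.inv().apply(o['ft_force']),1),"w",round(o['width'],1))
    print("target world",w.round(1),"shift tool",Rc.inv().apply(d).round(1),"rot",(Rc.inv()*tgt(tx,ty)).as_rotvec().round(3))
E
python3 -c "
from h import *
plan([-90,36,200]);print(readout.get_obs()['qpos'])"
```

```text
t 1.9 nest now [-170.4  102.5  223. ] ft nest [-0.6  0.2 -0.1] w 58.0
target world [492.6  -9.3 200. ] shift tool [-35.2  98.2  23.2] rot [ 0.002 -0.     1.224]
[ 2.42766428e-02  7.07637550e-02  2.11050167e+00 -8.31324588e-04
  9.58726225e-01 -2.22403728e-02]
```

Emit:
carry_out --rows '[[[0,0,0],[0,0,0.07],0.34],[[0,0,0],[0,0,0.11],0.34],[[0,0,0],[0,0,0.11],0.34],[[0,0,0],[0,0,0.11],0.34],[[0,0,0],[0,0,0.11],0.34],[[0,0,0],[0,0,0.11],0.34],[[0,0,0],[0,0,0.11],0.34],[[0,0,0],[0,0,0.11],0.34],[[0,0,0],[0,0,0.11],0.34],[[0,0,0],[0,0,0.11],0.34],[[0,0,0],[0,0,0.11],0.34],[[0,0,0],[0,0,0.054],0.34]]'

```text
t: 2.9
ee_pos: [392.1, 24.3, 222.8]
orientation: [3.08, 0.617, 0.001]
ft_force: [-0.0, 0.6, -0.2]
width: 57.9
```

```bash
python3 -c "
from h import *
plan([-90,36,120],.15,.08)
im=imaging.get_image('wrist'); cv2.imwrite('pics/w1.png',im[:,:,::-1])"
```

```text
t 2.9 nest now [-169.9  105.7  222.8] ft nest [ 0.2  0.6 -0.2] w 57.9
target world [492.6  -9.3 120. ] shift tool [ 79.7  69.7 102.9] rot [0.15  0.079 0.007]
```

View pics/w1.png

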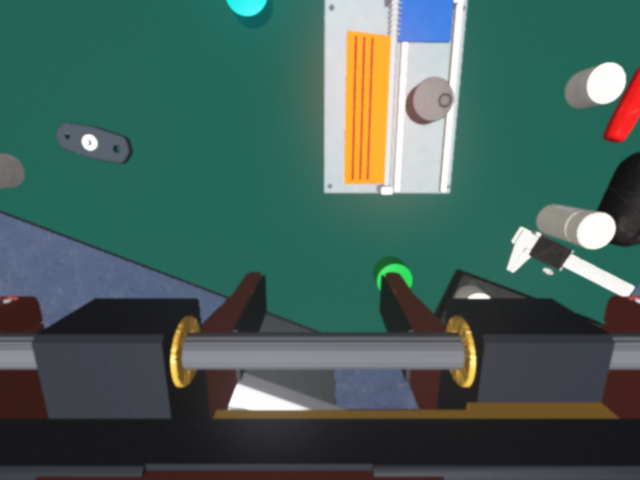

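Emit:
carry_out --rows '[[[0.01,0.009,0.01],[0,0,0],0.34],[[0.016,0.014,0.02],[0,0,0],0.34],[[0.016,0.014,0.02],[0,0,0],0.34],[[0.016,0.014,0.02],[0,0,0],0.34],[[0.0157,0.0137,0.02],[0,0,0],0.34],[[0.006,0.005,0.013],[0,0,0],0.34],[[0,0,0],[0.075,0,0],0.34],[[0,0,0],[0.075,0,0],0.34],[[0,0,0],[0,0.08,0],0.34],[[0,0,0],[0,0,0.007],0.34],[[0,0,0],[0,0,0],0.34]]'

```text
t: 3.87
ee_pos: [491.0, -9.4, 119.3]
orientation: [-2.923, -0.572, -0.068]
ft_force: [0.0, -0.4, -0.7]
width: 57.9
```

```bash
python3 -c "
from h import *
plan([-90,36,55],.15,.08)
im=imaging.get_image('wrist'); cv2.imwrite('pics/w2.png',im[:,:,::-1])
im=imaging.get_image('side')[200:340,200:410]; cv2.imwrite('pics/s2.png',cv2.resize(im[:,:,::-1],None,fx=3.8,fy=3.8,interpolation=cv2.INTER_CUBIC))"
```

```text
t 3.87 nest now [-91.5  36.6 119.3] ft nest [-0.1 -0.4 -0.7] w 57.9
target world [492.6  -9.3  55. ] shift tool [-3.4 10.2 63.4] rot [-0.     0.003 -0.002]
```

View pics/w2.png

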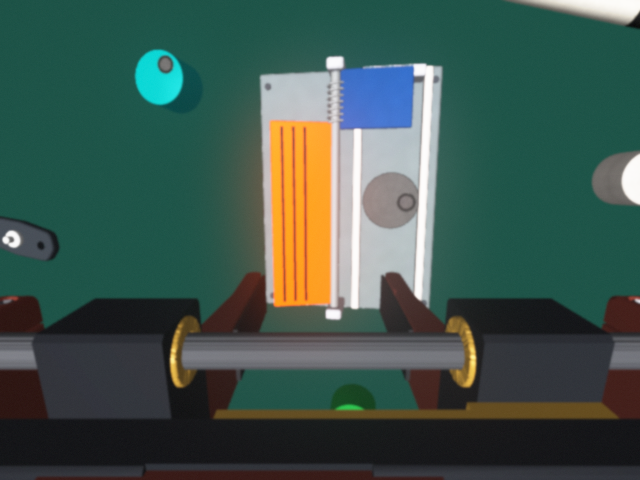

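View pics/s2.png

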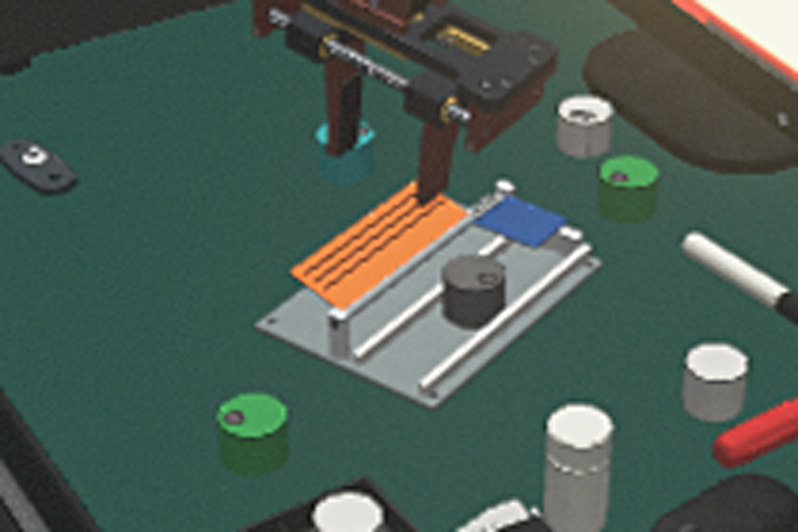

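```bash
cat >> h.py <<'E'
def wproj(X,o):
    p=imaging.camera_params('wrist'); T=np.eye(4); T[:3,:3]=R.from_rotvec(o['orientation']).as_matrix(); T[:3,3]=o['ee_pos']
    M=np.linalg.inv(T@p['T_tool_cam']); c=(M@np.c_[X,np.ones(len(X))].T)[:3]
    return np.c_[p['fx']*c[0]/c[2]+p['cx'],p['fy']*c[1]/c[2]+p['cy']]
E
python3 - <<'E'
from h import *
im=cv2.imread('pics/w2.png'); c=im[50:320,240:460]; cv2.imwrite('pics/w2c.png',cv2.resize(c,None,fx=2.2,fy=2.2,interpolation=cv2.INTER_CUBIC))
o=readout.get_obs()
for n,q in {"c1":[48,104,6],"c2":[48,-36,6],"c3":[-142,-36,6],"c4":[-142,104,6],"p1":[42,40,40],"p2":[-136,40,40],"disc":[-50,0,37],"flapcorner":[0,-13,34],"rfin+":[0,0,0]}.items():
    X=N0+RN.apply(q); print(n,wproj(X[None],o).round(1)[0])
E
```

```text
c1 [261.   76.6]
c2 [445.1  67.6]
c3 [431.2 314.7]
c4 [267.4 306. ]
p1 [336.6  65.6]
p2 [334.9 318. ]
disc [392.5 203.9]
flapcorner [414.1 130.5]
rfin+ [392.3 137.9]
```

View pics/w2c.png

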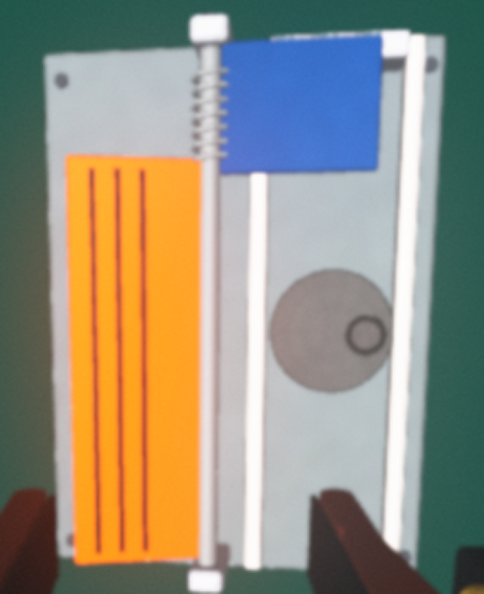

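Emit:
carry_out --rows '[[[-0.0005,0.0015,0.01],[0,0,0],0.34],[[-0.001,0.003,0.02],[0,0,0],0.34],[[-0.001,0.003,0.02],[0,0,0],0.34],[[-0.0005,0.002,0.012],[0,0,0],0.34],[[0,0,0],[0,0,0],0.34]]'

```text
t: 4.38
ee_pos: [491.6, -7.5, 54.5]
orientation: [-2.921, -0.575, -0.065]
ft_force: [0.3, 0.3, -0.7]
width: 57.8
```

```bash
python3 -c "
from h import *
plan([-90,36,23.5],.15,.08)
im=imaging.get_image('side')[200:340,200:410]; cv2.imwrite('pics/s3.png',cv2.resize(im[:,:,::-1],None,fx=3.8,fy=3.8,interpolation=cv2.INTER_CUBIC))"
```

```text
t 4.38 nest now [-90.2  38.1  54.5] ft nest [ 0.4  0.1 -0.7] w 57.8
target world [492.6  -9.3  23.5] shift tool [-2.1  6.8 30.2] rot [-0.003  0.005  0.   ]
```

View pics/s3.png

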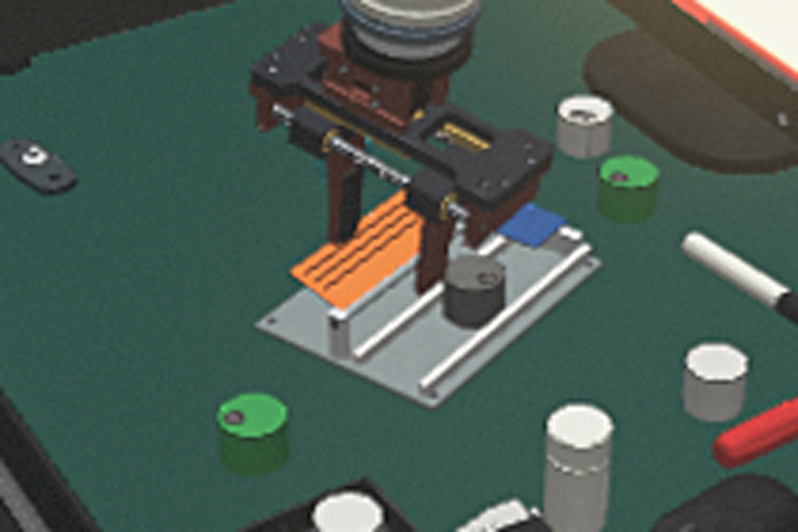

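Emit:
carry_out --rows '[[[-0.0006,0.002,0.009],[0,0,0],0.34],[[-0.0005,0.0015,0.006],[0,0,0],0.34],[[-0.0004,0.0013,0.006],[0,0,0],0.34],[[-0.0003,0.001,0.005],[0,0,0],0.34],[[-0.0003,0.001,0.004],[0,0,0],0.34],[[0,0,0],[0,0,0],0.34],[[0,0,0],[0,0,0],0.34]]'

```text
t: 5.02
ee_pos: [494.2, -10.0, 26.2]
orientation: [-2.922, -0.573, -0.071]
ft_force: [0.2, 3.7, 2.5]
width: 58.2
```

```bash
python3 -c "
from h import *
plan([-90,36,23.5],.15,.08)
im=imaging.get_image('side')[200:340,200:410]; cv2.imwrite('pics/s4.png',cv2.resize(im[:,:,::-1],None,fx=3.8,fy=3.8,interpolation=cv2.INTER_CUBIC))
im=imaging.get_image('wrist'); cv2.imwrite('pics/w4.png',im[:,:,::-1])"
```

```text
t 5.02 nest now [-88.8  34.8  26.2] ft nest [1.6 3.4 2.5] w 58.2
target world [492.6  -9.3  23.5] shift tool [-1.4 -0.8  2.7] rot [-0.001  0.001 -0.001]
```

View pics/s4.png

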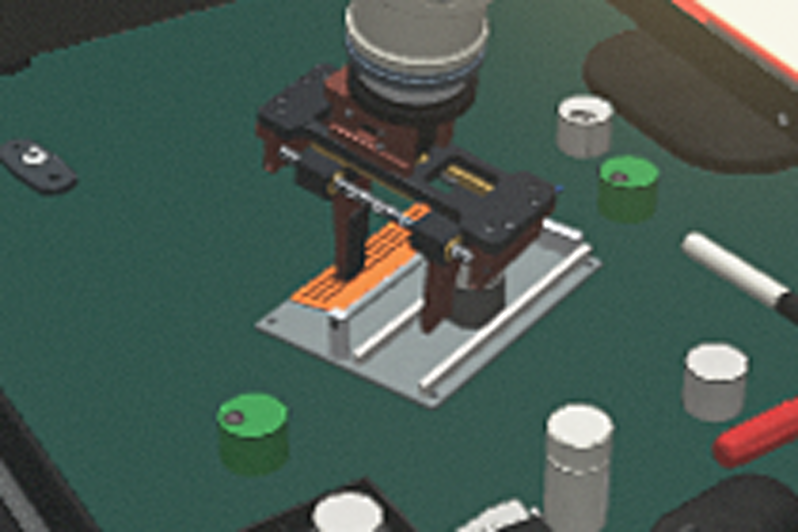

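View pics/w4.png

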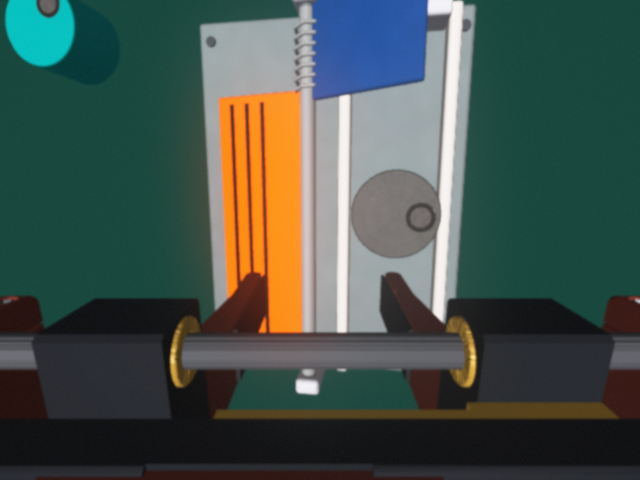

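```bash
cat >> h.py <<'E'
def flap(js,o,off=(2,1,0)):
    for j in js:
        # flap: plate from y=40 to -13 ; thickness 31..34 shut
        out=[]
        for q in ([0,-53,1.5],[0,-53,-1.5],[40,-53,1.5],[0,0,1.5]):
            y=40+q[1]*np.cos(j)+q[2]*np.sin(j); z=32.5-q[1]*np.sin(j)+q[2]*np.cos(j)
            X=N0+RN.apply([q[0]+off[0],y+off[1],z]); out.append(wproj(X[None],o)[0].round(0))
        print(j,out)
E
python3 - <<'E'
from h import *
flap([.3,.36,.45,.5,.55,.6,.7],readout.get_obs())
E
```

```text
0.3 [array([430.,  83.]), array([432.,  85.]), array([436., -36.]), array([306.,  99.])]
0.36 [array([429.,  81.]), array([430.,  83.]), array([434., -41.]), array([306.,  99.])]
0.45 [array([425.,  77.]), array([427.,  79.]), array([430., -49.]), array([306.,  99.])]
0.5 [array([422.,  75.]), array([425.,  78.]), array([428., -54.]), array([306.,  99.])]
0.55 [array([418.,  74.]), array([422.,  76.]), array([424., -58.]), array([306.,  99.])]
0.6 [array([415.,  72.]), array([419.,  74.]), array([420., -62.]), array([306.,  99.])]
0.7 [array([406.,  68.]), array([411.,  70.]), array([411., -71.]), array([305.,  99.])]
```

Emit:
carry_out --rows '[[[0,0,0.0015],[0,0,0],0.34],[[0,0,0.0015],[0,0,0],0.34],[[0,0,0],[0,0,0],0.34],[[0,0,0],[0,0,0],0.34],[[0,0,0],[0,0,0],0.34]]'

```text
t: 5.53
ee_pos: [494.4, -9.8, 23.3]
orientation: [-2.922, -0.574, -0.072]
ft_force: [-1.0, -0.6, 4.3]
width: 57.9
```

```bash
python3 -c "
from h import *
plan([-50,36,23.5],.15,.08)
o=readout.get_obs(); print(R.from_rotvec(o['orientation']).inv().apply(RN.apply([[1,0,0],[0,1,0],[0,0,1]])).round(3))
im=imaging.get_image('wrist')[0:340,200:500]; cv2.imwrite('pics/w5.png',cv2.resize(im[:,:,::-1],None,fx=1.7,fy=1.7))
flap([.45,.5,.55,.6,.7],o)
"
```

```text
t 5.53 nest now [-88.5  34.9  23.3] ft nest [-1.1 -0.1  4.3] w 57.9
target world [529.5   6.   23.5] shift tool [38.4 -1.2  3. ] rot [-0.     0.001 -0.   ]
[[ 0.997 -0.     0.079]
 [-0.012 -0.989  0.149]
 [ 0.078 -0.15  -0.986]]
0.45 [array([426.,  75.]), array([429.,  78.]), array([432., -55.]), array([305.,  98.])]
0.5 [array([423.,  73.]), array([426.,  76.]), array([429., -59.]), array([305.,  98.])]
0.55 [array([420.,  71.]), array([424.,  74.]), array([426., -64.]), array([305.,  98.])]
0.6 [array([416.,  69.]), array([420.,  72.]), array([422., -68.]), array([304.,  98.])]
0.7 [array([407.,  66.]), array([412.,  68.]), array([412., -77.]), array([304.,  98.])]
```

View pics/w5.png

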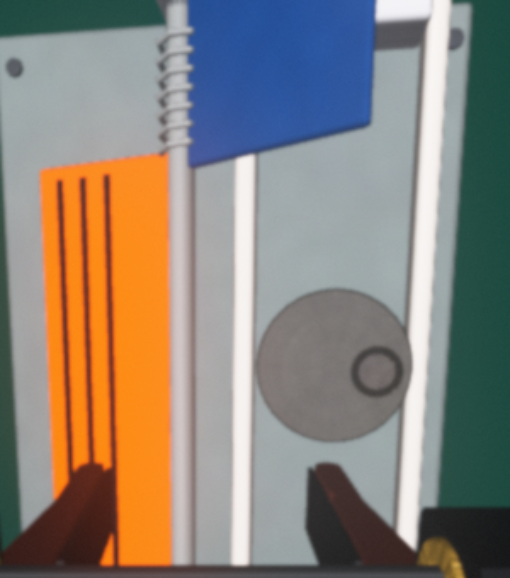

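Emit:
carry_out --rows '[[[0.002,0,0.00016],[0,0,0],0.34],[[0.002,0,0.00016],[0,0,0],0.34],[[0.002,0,0.00016],[0,0,0],0.34],[[0.002,0,0.00016],[0,0,0],0.34],[[0.002,0,0.00016],[0,0,0],0.34],[[0.002,0,0.00016],[0,0,0],0.34],[[0.002,0,0.00016],[0,0,0],0.34],[[0.002,0,0.00016],[0,0,0],0.34],[[0.002,0,0.00016],[0,0,0],0.34],[[0.002,0,0.00016],[0,0,0],0.34]]'

```text
t: 6.42
ee_pos: [512.8, -1.8, 23.1]
orientation: [-2.922, -0.574, -0.071]
ft_force: [-4.2, -0.7, 2.2]
width: 57.7
```

```bash
cat > look.py <<'E'
from h import *
import sys
plan([-12,36,23.5],.15,.08)
o=readout.get_obs()
im=imaging.get_image('wrist')[0:340,200:500]; cv2.imwrite(f'pics/{sys.argv[1]}.png',cv2.resize(im[:,:,::-1],None,fx=1.7,fy=1.7))
E
python3 look.py w6
```

```text
t 6.42 nest now [-68.5  35.2  23.1] ft nest [-4.1  0.9  2.2] w 57.7
target world [564.6  20.6  23.5] shift tool [56.3 -0.8  4.1] rot [-0.001  0.001 -0.   ]
```

View pics/w6.png

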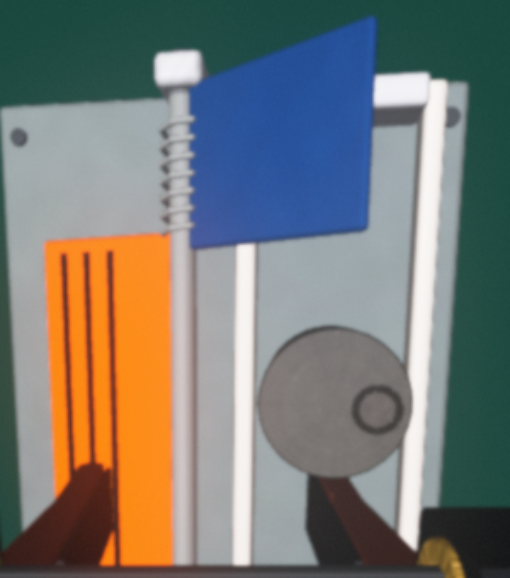

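Emit:
carry_out --rows '[[[0.0025,0,0.0002],[0,0,0],0.34],[[0.0025,0,0.0002],[0,0,0],0.34],[[0.0025,0,0.0002],[0,0,0],0.34],[[0.0025,0,0.0002],[0,0,0],0.34],[[0.0025,0,0.0002],[0,0,0],0.34],[[0.0025,0,0.0002],[0,0,0],0.34],[[0.0025,0,0.0002],[0,0,0],0.34],[[0.0025,0,0.0002],[0,0,0],0.34],[[0.0025,0,0.0002],[0,0,0],0.34],[[0.0025,0,0.0002],[0,0,0],0.34],[[0.0025,0,0.0002],[0,0,0],0.34],[[0.0025,0,0.0002],[0,0,0],0.34]]'

```text
t: 7.47
ee_pos: [540.8, 9.8, 23.2]
orientation: [-2.922, -0.574, -0.071]
ft_force: [-4.0, 0.2, 3.4]
width: 57.8
```

```bash
python3 look.py w7
```

```text
t 7.47 nest now [-38.2  35.1  23.2] ft nest [-3.6  1.8  3.4] w 57.8
target world [564.6  20.6  23.5] shift tool [26.1 -0.9  1.9] rot [-0.001  0.001 -0.   ]
```

View pics/w7.png

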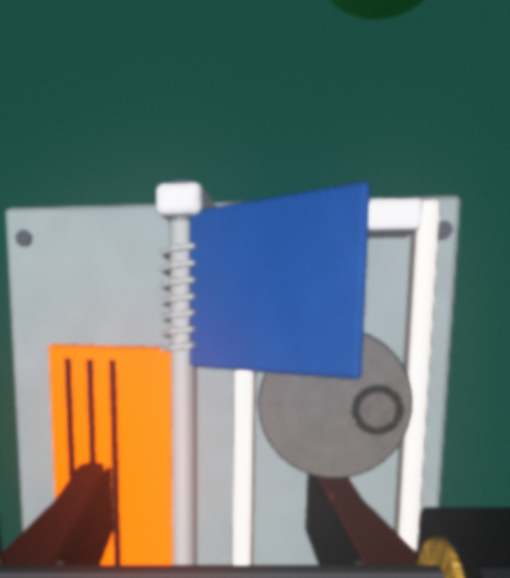

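Emit:
carry_out --rows '[[[0.002,0,0.00016],[0,0,0],0.34],[[0.002,0,0.00016],[0,0,0],0.34],[[0.002,0,0.00016],[0,0,0],0.34],[[0.002,0,0.00016],[0,0,0],0.34],[[0.002,0,0.00016],[0,0,0],0.34],[[0.002,0,0.00016],[0,0,0],0.34],[[0.002,0,0.00016],[0,0,0],0.34],[[0.002,0,0.00016],[0,0,0],0.34],[[0.001,0,0.0001],[0,0,0],0.34]]'

```text
t: 8.27
ee_pos: [556.6, 16.3, 23.2]
orientation: [-2.922, -0.574, -0.072]
ft_force: [-4.9, -2.1, 5.5]
width: 57.9
```

```bash
python3 look.py w8
```

```text
t 8.27 nest now [-21.   35.   23.2] ft nest [-5.4 -0.1  5.5] w 57.9
target world [564.6  20.6  23.5] shift tool [ 9.  -1.   0.5] rot [-0.     0.001 -0.   ]
```

View pics/w8.png

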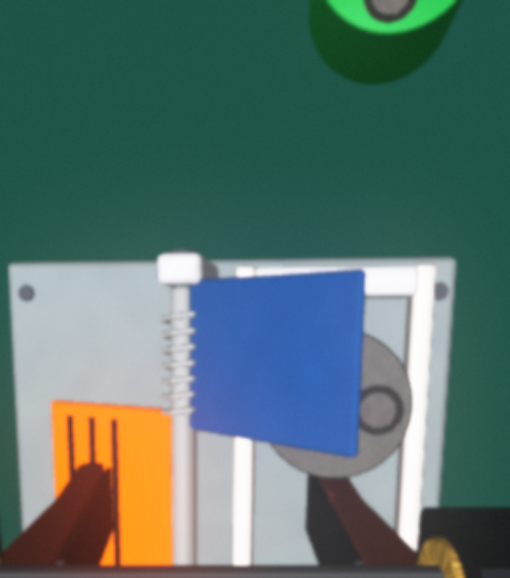

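Emit:
carry_out --rows '[[[0.001,0,0.0001],[0,0,0],0.34],[[0.001,0,0.0001],[0,0,0],0.34],[[0.001,0,0.0001],[0,0,0],0.34],[[0.001,0,0.0001],[0,0,0],0.34]]'

```text
t: 8.65
ee_pos: [559.8, 17.8, 23.1]
orientation: [-2.922, -0.574, -0.071]
ft_force: [-5.2, -1.6, 5.9]
width: 58.2
```

Emit:
carry_out --rows '[[[0.001,0,0.0001],[0,0,0],0.34],[[0.001,0,0.0001],[0,0,0],0.34]]'

```text
t: 8.82
ee_pos: [561.7, 18.5, 23.1]
orientation: [-2.922, -0.574, -0.071]
ft_force: [-5.3, -1.5, 5.2]
width: 58.1
```

```bash
python3 look.py w9
```

```text
t 8.82 nest now [-15.5  35.2  23.1] ft nest [-5.5  0.6  5.2] w 58.1
target world [564.6  20.6  23.5] shift tool [ 3.5 -0.9 -0. ] rot [-0.001  0.001 -0.   ]
```

View pics/w9.png

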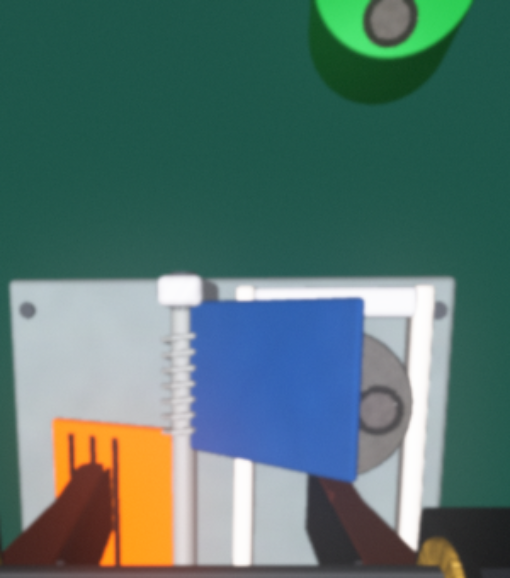

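Emit:
carry_out --rows '[[[0.001,0,0.0001],[0,0,0],0.34],[[0.001,0,0.0001],[0,0,0],0.34]]'

```text
t: 9.03
ee_pos: [563.5, 19.3, 23.0]
orientation: [-2.922, -0.574, -0.071]
ft_force: [-5.0, -0.9, 4.5]
width: 57.7
```

Emit:
carry_out --rows '[[[0.001,0,0.0001],[0,0,0],0.34]]'

```text
t: 9.12
ee_pos: [564.2, 19.7, 23.0]
orientation: [-2.922, -0.574, -0.07]
ft_force: [-8.1, -4.1, 8.7]
width: 58.0
```

Emit:
carry_out --rows '[[[0.001,0,0.0001],[0,0,0],0.34]]'

```text
t: 9.2
ee_pos: [564.3, 19.8, 22.9]
orientation: [-2.922, -0.574, -0.068]
ft_force: [-11.1, -7.5, 11.3]
width: 57.9
```

Emit:
carry_out --rows '[[[0,0,0],[0,0,0],0.34],[[0,0,0],[0,0,0],0.34]]'

```text
t: 9.37
ee_pos: [564.3, 19.8, 22.9]
orientation: [-2.922, -0.573, -0.068]
ft_force: [-8.6, -3.9, 8.5]
width: 58.0
```

```bash
python3 look.py w10; python3 - <<'E'
from h import *
im=imaging.get_image('side')[200:340,200:410]; cv2.imwrite('pics/s10.png',cv2.resize(im[:,:,::-1],None,fx=3.8,fy=3.8,interpolation=cv2.INTER_CUBIC))
flap([.36,.45,.5,.55,.6],readout.get_obs())
E
```

```text
t 9.37 nest now [-12.6  35.3  22.9] ft nest [-9.4 -0.3  8.5] w 58.0
target world [564.6  20.6  23.5] shift tool [ 0.7 -0.8 -0.5] rot [-0.001  0.003 -0.001]
0.36 [array([421., 284.]), array([423., 282.]), array([427., 181.]), array([307., 268.])]
0.45 [array([418., 287.]), array([420., 285.]), array([423., 180.]), array([307., 268.])]
0.5 [array([415., 288.]), array([418., 286.]), array([420., 180.]), array([307., 268.])]
0.55 [array([412., 290.]), array([415., 288.]), array([417., 180.]), array([307., 268.])]
0.6 [array([408., 291.]), array([412., 290.]), array([413., 180.]), array([307., 268.])]
```

View pics/w10.png

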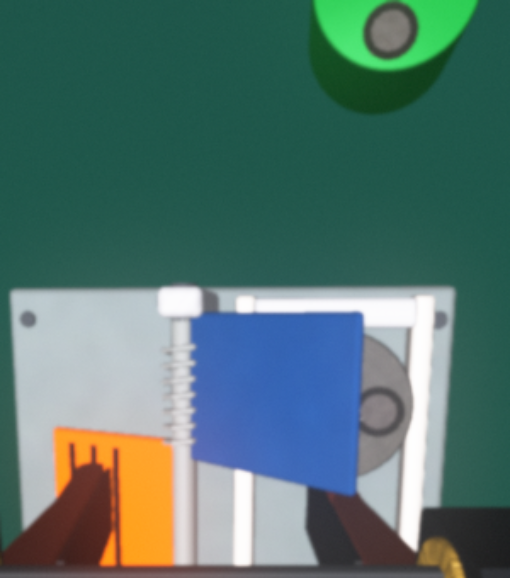

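View pics/s10.png

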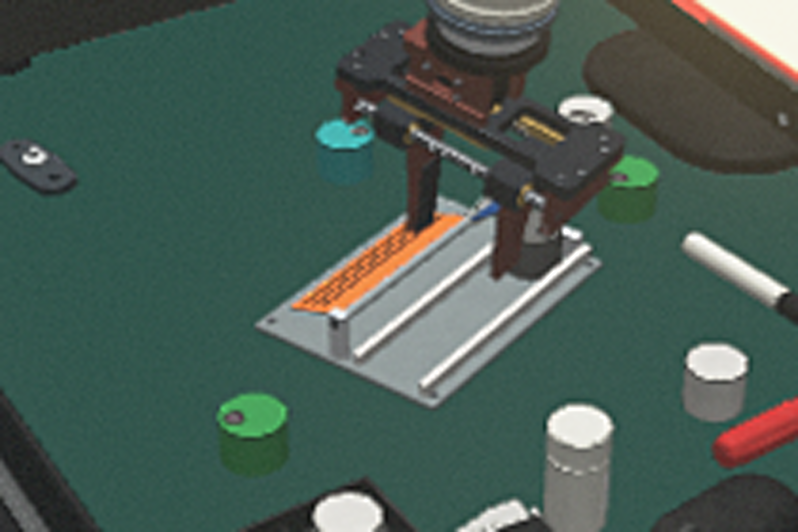

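Emit:
carry_out --rows '[[[-0.001,0,-0.0001],[0,0,0],0.34],[[-0.001,0,-0.0001],[0,0,0],0.34],[[-0.0015,0,-0.0001],[0,0,0],0.34],[[-0.0015,0,-0.0001],[0,0,0],0.34],[[0,0,0],[0,0,0],0.34]]'

```text
t: 9.88
ee_pos: [562.5, 18.1, 23.4]
orientation: [-2.923, -0.574, -0.076]
ft_force: [1.9, 2.2, 3.7]
width: 58.1
```

```bash
python3 look.py w11; python3 - <<'E'
from h import *
o=readout.get_obs(); a=np.linspace(0,2*np.pi,9)[:-1]
for x in (10,13,16):
    X=N0+[1.8,.7,0]+RN.apply(np.array([[x+20*np.cos(t),20*np.sin(t),37] for t in (0,-.6,-1.57,-2.5,3.14)])); print(x,((wproj(X,o)-[200,0])*1.7).round(0).tolist())
X=N0+[1.8,.7,0]+RN.apply(np.array([[36,-10,24],[48,-36,6.],[42,40,40]]));print(((wproj(X,o)-[200,0])*1.7).round(0).tolist())
E
```

```text
t 9.88 nest now [-14.9  34.5  23.4] ft nest [2.6 1.4 3.7] w 58.1
target world [564.6  20.6  23.5] shift tool [ 2.9 -1.5  0.4] rot [ 0.001 -0.002 -0.   ]
10 [[338.0, 339.0], [384.0, 353.0], [416.0, 419.0], [380.0, 479.0], [332.0, 492.0]]
13 [[338.0, 327.0], [384.0, 341.0], [417.0, 407.0], [381.0, 468.0], [333.0, 481.0]]
16 [[339.0, 315.0], [385.0, 329.0], [417.0, 395.0], [381.0, 457.0], [333.0, 470.0]]
[[373.0, 315.0], [459.0, 274.0], [180.0, 291.0]]
```

View pics/w11.png

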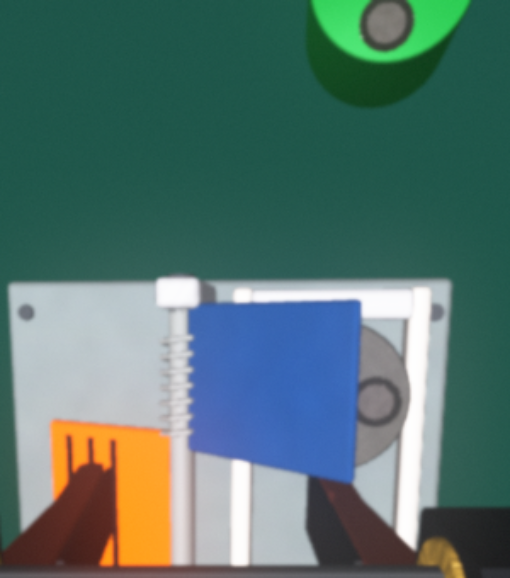

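Emit:
carry_out --rows '[[[-0.002,0,-0.0002],[0,0,0],0.34],[[-0.002,0,-0.0002],[0,0,0],0.34],[[0,0.0004,-0.003],[0,0,0],0.34],[[0,0.0004,-0.003],[0,0,0],0.34],[[0,0.0006,-0.004],[0,0,0],0.34],[[0,0.0006,-0.004],[0,0,0],0.34],[[0.0003,0.0007,-0.005],[0,0,0],0.34],[[0.0005,0.0012,-0.008],[0,0,0],0.34],[[0.001,0.003,-0.02],[0,0,0],0.34],[[0.002,0.0045,-0.03],[0,0,0],0.34],[[0.002,0.0045,-0.03],[0,0,0],0.34],[[0.002,0.0045,-0.03],[0,0,0],0.34]]'

```text
t: 10.93
ee_pos: [569.8, -22.8, 157.2]
orientation: [-2.922, -0.574, -0.07]
ft_force: [0.3, 0.1, 0.1]
width: 58.0
```

Emit:
carry_out --rows '[[[-0.02,0,0],[0,0,0],0.34],[[-0.03,0,0],[0,0,0],0.34],[[-0.03,0,0],[0,0,0],0.34],[[-0.03,0,0],[0,0,0],0.34],[[-0.01,0,0],[0,0,0],0.34],[[0,0,0],[0,0,0],0.34]]'

```text
t: 11.43
ee_pos: [457.0, -67.3, 146.4]
orientation: [-2.922, -0.571, -0.07]
ft_force: [0.5, -0.3, -0.2]
width: 58.2
```

```bash
python3 - <<'E'
from h import *
print(readout.get_obs()['ft_force'])
im=imaging.get_image('side')[200:340,200:410]; cv2.imwrite('pics/s12.png',cv2.resize(im[:,:,::-1],None,fx=3.8,fy=3.8,interpolation=cv2.INTER_CUBIC))
im=imaging.get_image('wrist'); cv2.imwrite('pics/w12.png',im[:,:,::-1])
im=imaging.get_image('top'); cv2.imwrite('pics/t12.png',im[:,:,::-1])
o=readout.get_obs()
off=[1.8,.7,0]
for x in (11,16): print(x,wproj(N0+off+RN.apply(np.array([[x-20,0,37],[x,-20,37],[x+20,0,37.]])),o).round(1).tolist())
print(wproj(N0+off+RN.apply(np.array([[36,-18,24],[48,-36,6.],[-142,-36,6]])),o).round(1).tolist())
E
```

```text
[ 0.54253611 -0.27265027 -0.20567356]
11 [[338.3, 77.7], [365.4, 47.5], [338.6, 19.9]]
16 [[338.3, 70.6], [365.5, 40.2], [338.7, 12.5]]
[[363.8, 19.2], [387.4, 12.1], [380.9, 245.3]]
```

View pics/s12.png

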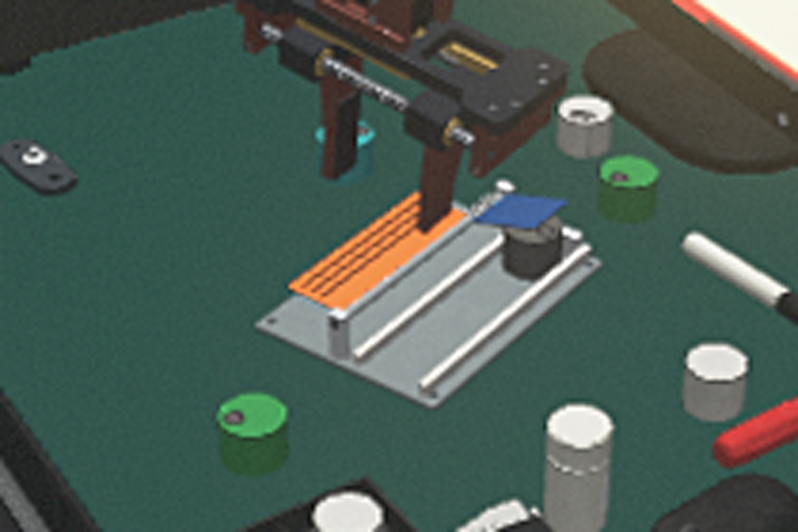

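View pics/w12.png

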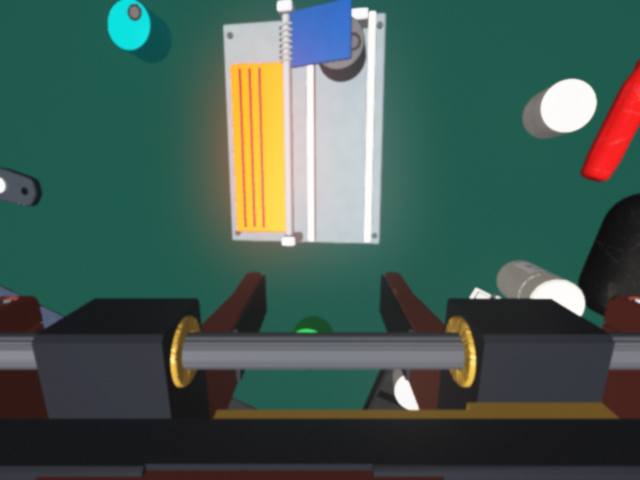

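View pics/t12.png

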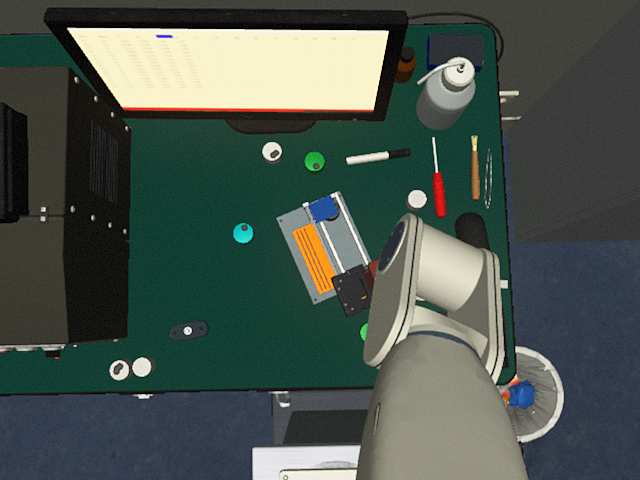

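```bash
python3 - <<'E'
import cv2
im=cv2.imread('pics/w12.png')[0:100,270:400]; cv2.imwrite('pics/w12c.png',cv2.resize(im,None,fx=6,fy=6,interpolation=cv2.INTER_CUBIC))
E
```

```text
(no output)
```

View pics/w12c.png

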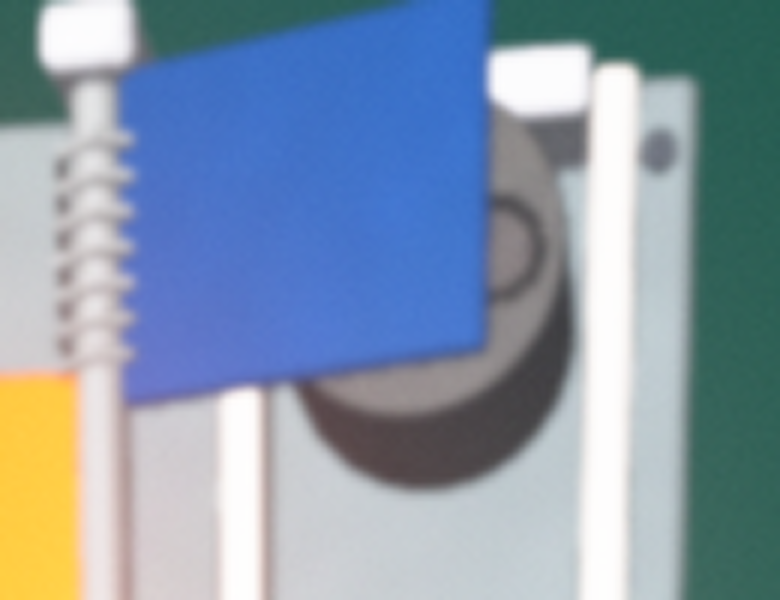

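The sample's rear rim is at row ≈69 in the wrist picture. Home predicts 70.6, and 5 mm short predicts 77.7, so it is home with the flap resting on it.

```bash
python3 -c "
from workcell import close_job
print(close_job())"
```

```text
the job is handed in; nothing more can be done
None
```

I pressed the orange tab to open the flap to about 0.57 rad and held it there. The other fingertip pushed the dark sample along the lane until it met the backstop. I then backed the pushing finger off, let the tab up slowly and moved the arm clear, and handed the job in at about 11.6 s of the 40 s allowed.

- **Sample position:** it is home. In the last wrist picture its rear rim was at row 69; home predicts 70.6, and 5 mm short predicts 77.7. The side view shows it standing upright.
- **Flap:** it rests on the sample. I judged this from the pictures only. I did not measure the final joint angle or the clamping force.
- **Forces:** pushing peaked at about 13 N horizontally at the backstop, against the 35 N limit. The force reading was near zero once the arm was clear.
- **Bystanders:** those visible in the last top view looked unmoved. The caliper and the white tube were hidden by the arm in that view. The white tube looked unmoved in the last side view, and the arm never went near either of them.
- **Disagreement:** the wrist camera put the nest about 2 mm further along the lane than the side and top cameras did. I therefore stopped the push on the force rise at the backstop rather than at a computed position.

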